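# Shut and latch the bread bin

## Task

The bread bin on the worktop stands with its lid raised. First push the lid fully shut by pressing on its top face, not by reaching under it; then push the two steel lever latches on the bin's front down past their centre, in either order, so that each snaps over and hangs down along the front. Leave the bin standing where it is, and do not move or lift the tin, jars and mug around it.

Things in the scene. Friction and masses are not known exactly. Their poses are not given: they have to be found in the camera images.
- bin: Grey bread bin with a light wooden lid, loose but heavy (2.5 to 4 kg). Body 180 mm deep (its x), 260 mm wide (its y), 105 mm high. Origin at the centre of its underside on the worktop; its -x side is the front with the latches (towards the robot), +y its left, z up. The lid's hinge line runs along y at x = +90 mm, z = 107 mm; the lid's top face is 124 mm up when shut.
- lid (a joint): Lid hinge, rad: 0 = fully shut, grows as the front edge rises (starts at 0.45 to 0.85). A stiff friction hinge: the lid stays where it is left; about 5 N near its front edge closes it. Lid 186 x 266 x 16 mm; top face 17 mm above the hinge line when shut.
- lid_push (a point): Point on the lid's top (outer) face, midway across, 150 mm from the hinge line and 33 mm from the front edge. It moves with the lid.
- lid_underside: Pale plastic lining on the lid's underside, 158 x 238 x 6 mm, seen only when the lid is up; not to be touched by the fingers. Origin on the hinge line.
- latch_left (a joint): Lever of the latch on the bin's left (its +y; left as the robot sees it), rad: 0 = open, handle pointing forward and 50 degrees up; grows as the handle is pushed down; 0.87 = handle level; 2.23 = closed, handle hanging down. Over-centre spring: it pushes back up to open below 0.73 and snaps down to closed by itself above it; 4 to 7 N at the push point tips it.
- latch_right (a joint): The same for the latch on the bin's right (its -y).
- latch_left_push (a point): Point in the middle of the left lever's flat steel handle, 42 mm from its pivot, moving with it. Handle 56 mm long from the pivot to its rounded tip, 28 mm wide, 4 mm thick. The pivots are at x = -108 mm, y = +75 mm and -75 mm, z = 98 mm in the bin's frame; the handle swings in the bin's x-z plane.
- latch_right_push (a point): The same point on the right lever.
- tuna: Flat food tin, 86 mm across, 40 mm high, loose, in front of the bin between the latches. Origin at the centre of its underside.
- oregano: Spice jar with a green cap, 46 mm across, 106 mm high, loose, beside the bin's left end. Origin at the centre of its underside.
- honey: Jar with a white lid, 58 x 62 x 99 mm, loose, beside the bin's right end. Origin at the centre of its underside.
- mug: White mug, 80 mm across, 113 mm with the handle, 91 mm high, loose, between the robot and the bin. Origin at the centre of its underside.

How it is judged:
By the outcome, as a careful person would: the job done as asked, in the order asked, and still so for the second after the job is handed in, with the robot touching nothing.
It also fails if it takes over 48 s, if anything falls off the work surface, if the arm or the gripper's body presses on something with over 40 N, if the wrist force passes 120 N, or if a joint passes its speed limit or range.

## Robot

A 6-joint arm with a two-finger parallel gripper is mounted at the origin on a cart in front of the work surface, level with it; the furniture and walls round the work are solid. World frame = base frame: x ahead of the robot, y to its left, z up, the work surface at z = 0. Lengths are in mm, angles in rad, forces in N, time in s.
With the tool pointing down it reaches from about 350 to 975 mm from the base axis. Payload 7.1 kg.
Tool frame: the origin (TCP) lies at the very end of the fingers, on their centre line; the grasp point (between the pads) lies 19 mm behind it (ctrl.grasp_offset is the distance from the TCP to the grasp point, in mm); z points along the fingers, y is the line along which they close (so a half turn about z gives the same grasp; the last joint's range is limited). The gripper opens to 88 mm and grips with 3 to 60 N. Pads are 20 mm wide; open, the fingers measure 115 mm over their backs; the gripper's body (75 mm by 178 mm) begins 61 mm behind the grasp point.
Start: joints at [1.314, 0.423, 1.63, -0, 1.089, -0.019], TCP at [147.197, 607.403, 222.675] pointing down, gripper open.
Joint ranges: [-3, 3], [-0.9, 2.11], [0.09, 2.58], [-1.31, 4.45], [0.11, 2.69], [-2.54, 2.54]. Speed limits (rad/s): [2.39, 2.39, 3.01, 3.14, 3.14, 3.14].

## Interface

Orientations are given as a rotation vector (axis times angle).
In Python, from workcell import ctrl, viewer, ticket, models gives the robot as it stands.
- The arm moves only by the tool play_rows, never from a script. Its arguments are lists of equal length, an entry for each row: "dp": the shift along the world's x, y, z in mm, a list of three; "yaw": the turn about the world's z in degrees. In form: {"dp": [[tx, ty, tz], ...], "yaw": [yaw, ...]}. A call has 1 to 8 rows; each row shifts and turns the commanded pose from where the row before left it; what a row does not reach is not made up. A row lasts 1/12 s, in which the tool goes at most 41.7 mm and 7.16 degrees, less where a joint would pass 70% of its speed; a pose out of reach is approached as far as the arm can. A call is refused whole if a number of a shift passes 41.7 or a number of a turn 7.16, either way. A call with a gripper value outside its range is refused whole. "gripper" is the closure, from 0 (fully open) to 1 (shut), set as the call begins (left out, the last holds). The fingers move at their own pace and stop on an object; the grip force is fixed at half the most. Time passes only in rows, so rows that do not move let the fingers close. It gives the time, the measured TCP pose, the force, the opening and the grip force at its end, in the units of the state.
- ctrl.get_obs(): the state, without advancing time (a new reading comes with each control period).
- viewer.get_image(name): name is "side" or "top" or "wrist"; returns a dict with "pixels" (384x512x3 uint8, red, green, blue), "range_z" (384x512 float32, mm along the optical axis (not along the pixel's ray), 0 where there is no reading), "fx", "fy", "cx", "cy" (pixels), "T" (4x4, takes a point from camera to world coordinates); the wrist camera has in their place "hand_eye" (4x4, takes a point from camera to tool coordinates, whose origin is the TCP and whose axes are the flange's). Camera axes: x right, y up, looking along -z (the intrinsics and any distortion apply to the point x, -y, -z); pixel columns grow to the right and rows downward; lengths in mm; the calibration is good to about 2 mm. A picture is of the moment at which its call begins: read the wrist's pose just before it.
- ticket.close_job(): hands the job in; it is judged then, once.
Trained networks look in a picture, given as the dict that the camera call returned (one of the last four; its "shot" number tells which), for a name from the list of things; names that differ only in an ending like _2 or _b are one class to them, and where a whole thing is asked for, a point or a joint stands for the part that bears it (a point fixed in the world has none). Each returns a list of dicts, best first, with "conf" (0 to 1); they miss things now and then, are a little off and sometimes report something else, mostly with a low value. They report only what shows in the picture. A call takes as long as a camera call.
- models.look_for(picture, name): "bbox" ([centre column, centre row, width, height] in pixels, round what is visible of it).
- models.landmark_of(picture, name): "location" ([column, row] in pixels: a listed point, or the origin of a listed thing).
The state is a dict: "t": time; "qpos": joint angles; "qvel": joint speeds; "joint_torque": joint torques, N m; "ee_pos": TCP position; "orientation": TCP orientation; "ft_force": force on the tool from outside, world axes, zero at the start; "moment": the same for the moment, N m; "width": finger opening in mm; "grasp_force": force on a finger pad.
Only numpy, scipy, OpenCV 4.12 (cv2) and the standard library are available. Lean on these libraries where they do the work, as an engineer would, in place of code of your own. Each camera call takes 0.05 s, during which the arm holds its last target. There are 200 camera calls.

## Working session

There is one attempt and no reset: what is moved stays moved. The work goes in short steps, Python scripts to look and compute and a tool call to move; the robot and the scene stay as the last step left them, time stands still between calls to the robot, and variables do not carry over. Pictures are saved under pics/ and viewed, at most 10 in all, crops included, and the job is handed in when it is done.

Besides the shell and the picture viewer there is one more tool, called by a JSON object that holds its "api" and its "payload". play_rows: Moves the arm, as the interface text tells. Its arguments: {"type":"object","properties":{"dp":{"type":"array"},"yaw":{"type":"array"},"gripper":{"type":"number"}},"required":["dp","yaw"]}

```bash
mkdir -p pics; cat > h.py <<'E'
import numpy as np, cv2
from workcell import ctrl, viewer, ticket, models
from scipy.spatial.transform import Rotation as R
def T_of(p,o=None):
    if 'T' in p: return np.array(p['T'])
    M=np.eye(4);M[:3,:3]=R.from_rotvec(o['orientation']).as_matrix();M[:3,3]=o['ee_pos'];return M@np.array(p['hand_eye'])
def cloud(p,o=None):
    z=p['range_z'];h,w=z.shape;u,v=np.meshgrid(np.arange(w),np.arange(h))
    c=np.stack([(u-p['cx'])/p['fx']*z,-(v-p['cy'])/p['fy']*z,-z],-1)
    T=T_of(p,o);P=c@T[:3,:3].T+T[:3,3];P[z==0]=np.nan;return P
def at(P,loc,r=2):
    c,q=int(round(loc[0])),int(round(loc[1]));return np.nanmedian(P[q-r:q+r+1,c-r:c+r+1].reshape(-1,3),0)
E
python3 - <<'E'
from h import *
ims=[]
for n in ['side','top']:
    p=viewer.get_image(n);P=cloud(p);ims.append(p['pixels'])
    print(n,[k for k in p if k not in('pixels','range_z')],np.round(T_of(p),2).tolist())
    for k in ['bin','lid','lid_push','lid_underside','latch_left_push','latch_right_push','tuna','oregano','honey','mug']:
        for d in models.landmark_of(p,k)[:2]: print(k,round(d['conf'],2),np.round(d['location']),np.round(at(P,d['location'])))
    np.save(n+'.npy',P)
for n,i in zip(['side','top'],ims): cv2.imwrite(f'pics/{n}.png',cv2.cvtColor(i,cv2.COLOR_RGB2BGR))
print(ctrl.get_obs())
E
```

```text
side ['fx', 'fy', 'cx', 'cy', 'T', 'shot'] [[0.99, 0.02, -0.1, 403.54], [-0.1, 0.43, -0.9, -1013.86], [0.02, 0.9, 0.43, 586.46], [0.0, 0.0, 0.0, 1.0]]
bin 0.57 [279. 223.] [ 561. -184.   97.]Traceback (most recent call last):
  File "<stdin>", line 7, in <module>
ValueError: it knows: bin, honey, latch_left_push, latch_right_push, lid_push, lid_underside, mug, oregano, tuna
```

```bash
python3 - <<'E'
from h import *
for n in ['side','top']:
    p=viewer.get_image(n);P=cloud(p)
    print(n,np.round(T_of(p),2).tolist())
    for k in ['bin','lid_push','lid_underside','latch_left_push','latch_right_push','tuna','oregano','honey','mug']:
        for d in models.landmark_of(p,k)[:2]: print(k,round(d['conf'],2),np.round(d['location']),np.round(at(P,d['location'])))
    np.save(n+'.npy',P)
    cv2.imwrite(f'pics/{n}.png',cv2.cvtColor(p['pixels'],cv2.COLOR_RGB2BGR))
o=ctrl.get_obs();print(o['t'],o['ee_pos'],o['orientation'],o['ft_force'])
E
```

```text
side [[0.99, 0.02, -0.1, 403.54], [-0.1, 0.43, -0.9, -1013.86], [0.02, 0.9, 0.43, 586.46], [0.0, 0.0, 0.0, 1.0]]
bin 0.87 [279. 224.] [ 559. -191.   97.]
bin 0.42 [241. 203.] [ 466. -108.  120.]
lid_push 0.67 [271. 165.] [555. -35. 201.]
lid_push 0.43 [281. 221.] [ 568. -173.   97.]
latch_left_push 0.64 [237. 177.] [464.  51. 125.]
latch_right_push 0.65 [240. 203.] [ 466. -108.  120.]
tuna 0.83 [229. 225.] [435. -61.  22.]
honey 0.82 [276. 256.] [ 552. -216.   16.]
mug 0.56 [193. 282.] [ 343. -315.   24.]
mug 0.17 [227. 225.] [429. -61.  23.]
top [[0.03, 0.99, -0.16, 331.81], [-1.0, 0.03, -0.0, -48.83], [-0.0, 0.16, 0.99, 1283.02], [0.0, 0.0, 0.0, 1.0]]
bin 0.98 [254. 174.] [551. -28. 205.]
lid_push 0.88 [251. 167.] [571. -19. 192.]
latch_left_push 0.43 [225. 213.] [457.  47. 135.]
latch_right_push 0.47 [280. 215.] [456. -98. 139.]
tuna 0.72 [251. 226.] [433. -21.  37.]
tuna 0.55 [343. 268.] [ 321. -289.    9.]
oregano 0.63 [197. 193.] [516. 132.  81.]
honey 0.57 [308. 188.] [ 537. -176.   99.]
1.1 [147.20386019 607.38585909 222.6866158 ] [ 3.72634735e-01  3.11939767e+00 -5.80306377e-05] [-0.30237086 -0.24938192  0.22640922]
```

View pics/side.png

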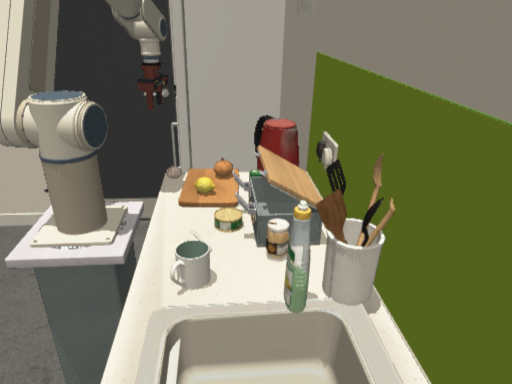

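View pics/top.png

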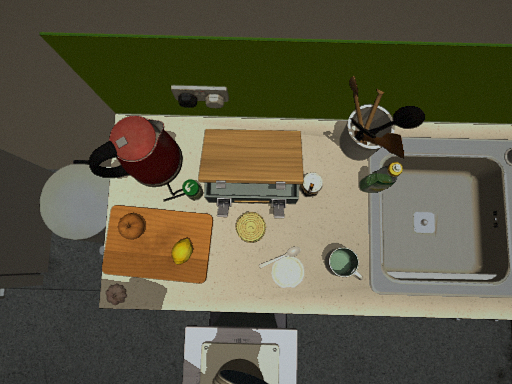

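The side view shows the lid raised at about (290,175). In the top view the lid spans columns 203–302 and rows 130–185, with the latches at (224,207) and (279,208), the tuna at (251,226) between them, oregano at (192,188) and honey at (313,183). Next I'll fit the geometry.

```bash
python3 - <<'E'
from h import *
P=np.load('top.npy')
im=cv2.imread('pics/top.png')
sub=P[125:192,195:310].reshape(-1,3); col=im[125:192,195:310].reshape(-1,3).astype(int)
m=(sub[:,2]>105)&(col[:,2]-col[:,0]>50)&(abs(sub[:,1]+25)<160)
q=sub[m]
A=np.c_[q[:,:2],np.ones(len(q))]
for _ in range(5):
    s=np.linalg.lstsq(A,q[:,2],rcond=None)[0];r=q[:,2]-A@s;k=abs(r)<max(8,0);A=A[k];q=q[k]
print('plane',s,len(q),r.std(),'tilt',np.arctan(np.hypot(s[0],s[1])))
print('grad dir deg',np.degrees(np.arctan2(-s[1],-s[0]))) 
rect=cv2.minAreaRect(q[:,:2].astype(np.float32));print(rect,cv2.boxPoints(rect).round().tolist())
for c in [(190,180,250,235),(262,180,300,235)]:
    a,b,cc,d=c
    w=P[b:d,a:cc].reshape(-1,3);g=im[b:d,a:cc].reshape(-1,3)
    w=w[(w[:,2]>85)&(w[:,2]<170)&(w[:,0]<482)&(w[:,0]>400)]
    print(len(w),w.mean(0).round(),np.percentile(w,[3,97],axis=0).round().tolist())
# profile rows
for u in (224,251,279): print(u,[(v,*np.round(P[v,u]).astype(int)) for v in range(126,236,4)])
S=np.load('side.npy')
for nm,(a,b,c,d) in {'L':(228,165,250,192),'R':(232,190,252,218)}.items():
    w=S[b:d,a:c].reshape(-1,3);w=w[(w[:,2]>90)&(w[:,0]<490)];print(nm,np.percentile(w,[3,50,97],axis=0).round().tolist())
for n,(u,v) in {'kettle':(135,138),'kettle2':(155,160),'utensil':(410,117),'lemon':(182,250)}.items(): print(n,np.round(at(P,(u,v))))
E
```

```text
plane [-5.76488514e-01 -4.25518660e-03  5.21278925e+02] 5193 2.000230714306135 tilt 0.5229640049699465
grad dir deg 0.4229048792415171
((611.7391357421875, -19.127853393554688), (165.43377685546875, 264.86224365234375), 0.2913073003292084) [[528.0, 113.0], [530.0, -152.0], [695.0, -151.0], [694.0, 114.0]]
122 [464.  55. 126.] [[448.0, 42.0, 104.0], [480.0, 68.0, 147.0]]
113 [466. -95. 127.] [[450.0, -107.0, 104.0], [481.0, -83.0, 147.0]]
224 [(126, np.int64(739), np.int64(72), np.int64(2)), (130, np.int64(689), np.int64(60), np.int64(124)), (134, np.int64(674), np.int64(59), np.int64(134)), (138, np.int64(662), np.int64(58), np.int64(139)), (142, np.int64(648), np.int64(57), np.int64(146)), (146, np.int64(634), np.int64(55), np.int64(159)), (150, np.int64(622), np.int64(54), np.int64(163)), (154, np.int64(609), np.int64(53), np.int64(170)), (158, np.int64(597), np.int64(52), np.int64(177)), (162, np.int64(584), np.int64(51), np.int64(184)), (166, np.int64(573), np.int64(50), np.int64(189)), (170, np.int64(560), np.int64(49), np.int64(200)), (174, np.int64(548), np.int64(48), np.int64
[... 3199 characters left out ...]
np.int64(495), np.int64(-97), np.int64(102)), (206, np.int64(484), np.int64(-97), np.int64(103)), (210, np.int64(471), np.int64(-96), np.int64(119)), (214, np.int64(459), np.int64(-96), np.int64(135)), (218, np.int64(462), np.int64(-102), np.int64(2)), (222, np.int64(450), np.int64(-102), np.int64(1)), (226, np.int64(438), np.int64(-102), np.int64(-2)), (230, np.int64(426), np.int64(-103), np.int64(-1)), (234, np.int64(415), np.int64(-103), np.int64(-1))]
L [[452.0, 33.0, 94.0], [470.0, 43.0, 114.0], [488.0, 68.0, 142.0]]
R [[452.0, -115.0, 93.0], [471.0, -108.0, 116.0], [488.0, -85.0, 143.0]]
kettle [624. 266. 249.]
kettle2 [583. 227. 193.]
utensil [ 693. -407.  260.]
lemon [359. 166.  77.]
```

{"api": "play_rows", "payload": {"dp": [[18, -30, 10], [18, -30, 10], [18, -30, 10], [18, -30, 10], [18, -30, 10], [18, -30, 10], [18, -30, 10], [18, -30, 10]], "yaw": [0, 0, 0, 0, 0, 0, 0, 0], "gripper": 1}}

```text
t: 1.77
ee_pos: [291.7, 365.9, 303.3]
orientation: [0.372, 3.119, 0.001]
ft_force: [1.2, 0.3, -0.7]
width: 37.8
grasp_force: 0.0
```

{"api": "play_rows", "payload": {"dp": [[16, -30, 0], [16, -30, 0], [16, -30, 0], [16, -30, 0], [16, -30, 0], [16, -30, 0], [16, -30, 0], [16, -30, 0]], "yaw": [0, 0, 0, 0, 0, 0, 0, 0]}}

```text
t: 2.43
ee_pos: [419.7, 125.8, 303.0]
orientation: [0.373, 3.119, 0.001]
ft_force: [0.3, 0.2, -0.4]
width: 0.3
grasp_force: 0.0
```

{"api": "play_rows", "payload": {"dp": [[23, -24, 0], [23, -24, 0], [23, -24, 0], [23, -24, 0], [23, -24, 0], [23, -24, 0], [0, 0, -30], [0, 0, -30]], "yaw": [0, 0, 0, 0, 0, 0, 0, 0]}}

```text
t: 3.1
ee_pos: [559.7, -18.3, 243.4]
orientation: [0.376, 3.114, 0.0]
ft_force: [0.2, 0.1, -1.4]
width: 0.3
grasp_force: 0.0
```

{"api": "play_rows", "payload": {"dp": [[0, 0, -10], [0, 0, -10], [0, 0, -10], [0, 0, -10], [-1, 0, -8], [-1, 0, -8]], "yaw": [0, 0, 0, 0, 0, 0]}}

```text
t: 3.6
ee_pos: [555.6, -16.4, 186.9]
orientation: [0.372, 3.118, 0.0]
ft_force: [-0.8, -0.1, 1.9]
width: 0.6
grasp_force: 0.7
```

{"api": "play_rows", "payload": {"dp": [[-2, 0, -8], [-2, 0, -8], [-2, 0, -8], [-2, 0, -8], [-2, 0, -8], [-2, 0, -8]], "yaw": [0, 0, 0, 0, 0, 0]}}

```text
t: 4.1
ee_pos: [542.9, -16.6, 137.9]
orientation: [-0.373, -3.119, -0.0]
ft_force: [-0.4, -0.5, 1.5]
width: 0.3
grasp_force: 0.6
```

{"api": "play_rows", "payload": {"dp": [[0, 0, -5], [0, 0, -4], [0, 0, -3], [0, 0, 0]], "yaw": [0, 0, 0, 0]}}

```text
t: 4.43
ee_pos: [543.1, -16.6, 126.1]
orientation: [-0.373, -3.119, 0.0]
ft_force: [-0.2, -0.3, -0.8]
width: 0.7
grasp_force: 0.0
```

```bash
python3 - <<'E'
from h import *
o=ctrl.get_obs();print(o['ft_force'],o['ee_pos'])
p=viewer.get_image('side');cv2.imwrite('pics/s2.png',cv2.resize(cv2.cvtColor(p['pixels'],cv2.COLOR_RGB2BGR)[110:290,180:360],None,fx=3,fy=3))
p=viewer.get_image('top');P=cloud(p)
for u in (215,290): print(u,[(v,*np.round(P[v,u]).astype(int).tolist()) for v in range(126,220,6)])
E
```

```text
[-0.18705463 -0.31137012 -0.79365141] [543.13400143 -16.57896188 126.08363573]
215 [(126, 739, 100, 0), (132, 683, 85, 123), (138, 665, 84, 124), (144, 547, 41, 493), (150, 532, 39, 508), (156, 517, 37, 523), (162, 504, 35, 531), (168, 491, 34, 543), (174, 478, 32, 555), (180, 466, 31, 562), (186, 457, 31, 555), (192, 442, 27, 583), (198, 426, 22, 626), (204, 415, 20, 642), (210, 404, 18, 660), (216, 394, 16, 676)]
290 [(126, 744, -130, 2), (132, 728, -130, -5), (138, 671, -123, 122), (144, 654, -123, 123), (150, 637, -123, 124), (156, 620, -123, 122), (162, 604, -124, 123), (168, 585, -123, 129), (174, -9223372036854775808, -9223372036854775808, -9223372036854775808), (180, 553, -124, 127), (186, 537, -125, 126), (192, 520, -125, 125), (198, 504, -125, 122), (204, 505, -134, -1), (210, 486, -134, 1), (216, 469, -135, -6)]<stdin>:5: RuntimeWarning: invalid value encountered in cast
```

View pics/s2.png

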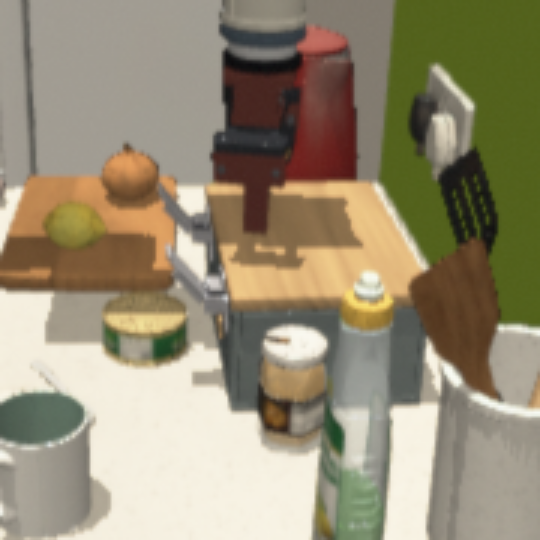

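The lid is nearly flat, with the finger on top at about (255,230) in the crop, and both levers at (185,215) and (200,275) are still up. I'll press until I feel the stop.

{"api": "play_rows", "payload": {"dp": [[0, 0, -1.5], [0, 0, -1.5], [0, 0, -1], [0, 0, 0]], "yaw": [0, 0, 0, 0]}}

```text
t: 4.87
ee_pos: [543.7, -16.6, 124.2]
orientation: [0.372, 3.118, 0.0]
ft_force: [-4.5, 0.5, 14.3]
width: 0.5
grasp_force: 6.9
```

{"api": "play_rows", "payload": {"dp": [[0, 0, -1], [0, 0, 0], [0, 0, 10], [0, 0, 20], [0, 0, 30]], "yaw": [0, 0, 0, 0, 0]}}

```text
t: 5.28
ee_pos: [541.6, -16.5, 180.6]
orientation: [-0.372, -3.115, 0.0]
ft_force: [-0.5, -1.3, -0.1]
width: 0.1
grasp_force: 0.0
```

```bash
python3 - <<'E'
from h import *
o=ctrl.get_obs()
for n in ['wrist','side','top']:
    p=viewer.get_image(n);P=cloud(p,o)
    if n=='top':
        w=P[128:205,195:310].reshape(-1,3);w=w[(w[:,2]>110)&(w[:,2]<140)&(w[:,0]>500)]
        s=np.linalg.lstsq(np.c_[w[:,:2],np.ones(len(w))],w[:,2],rcond=None)[0];print('lid',s,w[:,:].min(0),w.max(0))
    for k in ['latch_left_push','latch_right_push','tuna','bin','honey','oregano']:
        for d in models.landmark_of(p,k)[:1]: print(n,k,round(d['conf'],2),np.round(d['location']),np.round(at(P,d['location'],1)))
    if n=='wrist': cv2.imwrite('pics/w.png',cv2.cvtColor(p['pixels'],cv2.COLOR_RGB2BGR))
E
```

```text
wrist latch_left_push 0.57 [333.  76.] [461.  54. 134.]
wrist latch_right_push 0.89 [125. 133.] [464. -94. 132.]
wrist tuna 0.85 [234.  82.] [439. -16.  37.]
wrist bin 0.65 [269. 222.] [532.  -8. 185.]
wrist oregano 0.97 [394. 133.] [510.  93. 123.]
side latch_left_push 0.5 [229. 226.] [435. -62.  20.]
side latch_right_push 0.48 [240. 201.] [ 464. -108.  125.]
side tuna 0.63 [227. 222.] [429. -61.  33.]
side bin 0.88 [280. 223.] [ 563. -184.   97.]
lid [-1.53618974e-03 -4.68137815e-04  1.24742028e+02] [ 500.34411531 -152.01780188  110.76318165] [691.6518141  115.13134813 131.01137459]
top latch_right_push 0.49 [278. 212.] [465. -94. 127.]
top honey 0.58 [307. 186.] [ 542. -173.   99.]
top oregano 0.82 [197. 193.] [517. 131.  86.]
```

{"api": "play_rows", "payload": {"dp": [[-21, 18, 3], [-21, 18, 0], [-20, 18, 0], [-20, 17, 0], [0, 0, -12], [0, 0, -12], [0, 0, 0]], "yaw": [0, 0, 0, 0, 0, 0, 0]}}

```text
t: 6.92
ee_pos: [459.8, 54.7, 159.4]
orientation: [-0.371, -3.117, 0.001]
ft_force: [-0.6, 0.3, -0.6]
width: 0.3
grasp_force: 0.0
```

{"api": "play_rows", "payload": {"dp": [[0, 0, -8], [0, 0, -8], [0, 0, -8], [0, 0, -8], [0, 0, -8], [0, 0, -8]], "yaw": [0, 0, 0, 0, 0, 0]}}

```text
t: 7.42
ee_pos: [461.4, 54.3, 112.0]
orientation: [0.373, 3.119, 0.0]
ft_force: [-0.2, 0.3, 2.0]
width: 0.4
grasp_force: 0.7
```

{"api": "play_rows", "payload": {"dp": [[0, 0, -5], [0, 0, -5], [0, 0, -5], [0, 0, 0], [0, 0, 0]], "yaw": [0, 0, 0, 0, 0]}}

```text
t: 7.83
ee_pos: [461.0, 54.4, 97.4]
orientation: [-0.373, -3.119, 0.0]
ft_force: [-1.4, 0.0, 0.9]
width: 0.3
grasp_force: 0.0
```

```bash
python3 - <<'E'
from h import *
p=viewer.get_image('side');cv2.imwrite('pics/s3.png',cv2.resize(cv2.cvtColor(p['pixels'],cv2.COLOR_RGB2BGR)[140:250,200:310],None,fx=5,fy=5))
E
```

```text
(no output)
```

View pics/s3.png

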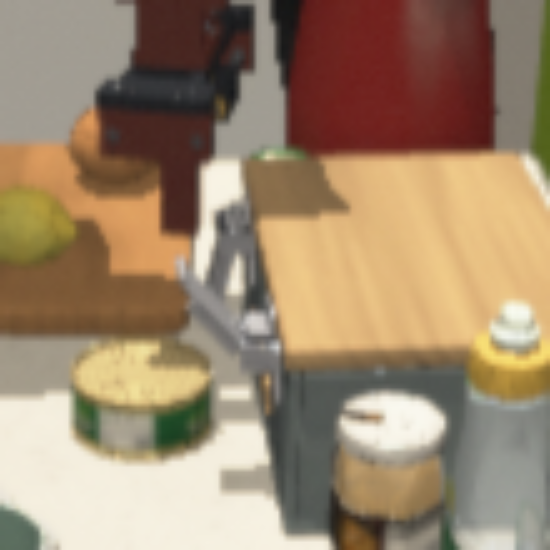

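The left lever hangs down at (225,260) in the crop, and the right one still points up at (210,300). Next is the right latch.

{"api": "play_rows", "payload": {"dp": [[0, 0, 35], [0, 0, 35], [0, -30, 5], [0, -30, 0], [0, -30, 0], [0, -30, 0], [0, -28, 0], [0, 0, 0]], "yaw": [0, 0, 0, 0, 0, 0, 0, 0]}}

```text
t: 8.55
ee_pos: [461.8, -97.2, 173.4]
orientation: [0.377, 3.117, -0.002]
ft_force: [0.7, 0.3, -0.1]
width: 0.5
grasp_force: 0.0
```

{"api": "play_rows", "payload": {"dp": [[0, 0, -10], [0, 0, -10], [0, 0, -8], [0, 0, -8], [0, 0, -8], [0, 0, -8], [0, 0, -8]], "yaw": [0, 0, 0, 0, 0, 0, 0]}}

```text
t: 9.13
ee_pos: [461.0, -92.7, 111.6]
orientation: [-0.37, -3.119, -0.0]
ft_force: [-0.8, 0.7, 1.6]
width: 0.8
grasp_force: 0.6
```

{"api": "play_rows", "payload": {"dp": [[0, 0, -5], [0, 0, -5], [0, 0, -5], [0, 0, 0], [0, 0, 0]], "yaw": [0, 0, 0, 0, 0]}}

```text
t: 9.55
ee_pos: [461.1, -93.6, 97.4]
orientation: [-0.373, -3.119, -0.0]
ft_force: [0.7, -1.3, -0.3]
width: 0.6
grasp_force: 0.0
```

{"api": "play_rows", "payload": {"dp": [[0, 0, 30], [0, 0, 40], [-10, 10, 35], [-10, 20, 30], [-10, 30, 10], [-10, 30, 0], [-10, 30, 0], [0, 0, 0]], "yaw": [0, 0, 0, 0, 0, 0, 0, 0]}}

```text
t: 10.22
ee_pos: [409.5, 29.6, 243.4]
orientation: [0.369, 3.119, 0.002]
ft_force: [-0.3, -0.1, -1.5]
width: 0.2
grasp_force: 0.0
```

```bash
python3 - <<'E'
from h import *
p=viewer.get_image('side');cv2.imwrite('pics/s4.png',cv2.resize(cv2.cvtColor(p['pixels'],cv2.COLOR_RGB2BGR)[140:250,200:310],None,fx=5,fy=5))
p=viewer.get_image('top')
P=cloud(p);w=P[128:205,195:310].reshape(-1,3);w=w[(w[:,2]>110)&(w[:,2]<140)&(w[:,0]>500)]
if len(w)>50: print('lid',np.linalg.lstsq(np.c_[w[:,:2],np.ones(len(w))],w[:,2],rcond=None)[0],w.min(0),w.max(0))
E
```

```text
lid [-1.86336243e-03  1.04048470e-03  1.25059817e+02] [ 500.06554672 -151.98364644  110.45094209] [691.67141655 130.4036236  132.88180284]
```

View pics/s4.png

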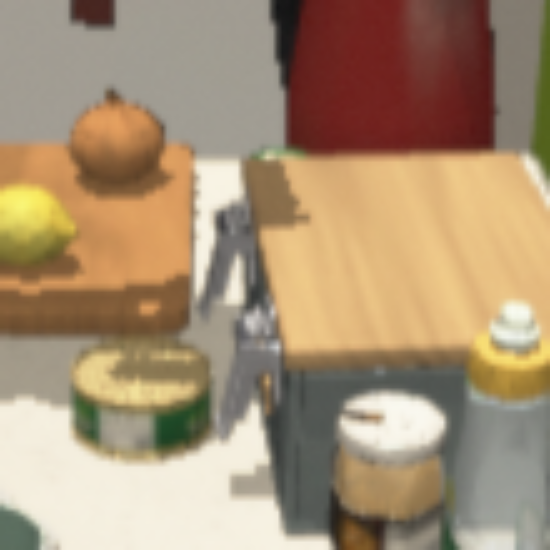

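Both levers hang down along the front, at (215,265) and (240,385). The lid is flat at 124 mm, and the tin, jar and bin haven't moved.

```bash
python3 -c "
from workcell import ticket;print(ticket.close_job())"
```

```text
the job is handed in; nothing more can be done
None
```

The lid is pressed shut from its top face, and both latches were then snapped down, left first. In the last pictures the bin, tin and honey jar hadn't moved, and the arm stayed clear of the oregano and mug. The job was handed in at about 10 s, and no verdict was shown.

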